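Load the die stack into the bench press shuttle

ROBOT

A 7-joint arm with a two-finger parallel gripper is mounted at the origin on the work surface. World frame = base frame: x ahead of the robot, y to its left, z up, the work surface at z = 0. Lengths are in m, angles in rad, forces in N, time in s.
With the tool pointing down it reaches from about 0.35 to 0.775 m from the base axis. Payload 3.1 kg.
Tool frame: the origin (TCP) lies midway between the tips of the shut fingers; the grasp point (between the pads) lies 19 mm behind it (manip.tcp_to_grasp is the distance from the TCP to the grasp point, in m); z points along the fingers, y is the line along which they close (so a half turn about z gives the same grasp; the last joint's range is limited). The gripper opens to 85 mm and grips with 20 to 120 N. Pads are 22 mm wide; open, the fingers measure 114 mm over their backs; the gripper's body (76 mm by 85 mm) begins 54 mm behind the grasp point. The pads swing forward as they close: fully open they stand 13 mm farther back than shut.
Start: joints at [-1.341, 0.311, 0.014, 1.512, -0.004, 1.319, -0.027], TCP at [0.148, 0.53, 0.231] pointing down, gripper open.
Joint ranges: [-2.7, 2.7], [-0.3, 1.91], [-1.27, 1.3], [0.12, 2.57], [-1.44, 4.58], [0.2, 2.03], [-3.05, 3.05]. Speed limits (rad/s): [2.79, 2.79, 3.14, 3.14, 3.14, 3.14, 3.14].

INTERFACE

Orientations are given as a 3x3 rotation matrix whose columns are the frame's x, y, z axes.
In Python, from cell import manip gives the robot as it stands. The module is installed in compiled form; this text tells all that it offers.
- The arm moves only by the tool step_arm, never from a script. Its argument "steps" is a list of rows, each a list of 3 entries, a list of its own where there are three numbers: the opening, from -1 (shut) to 1 (fully open), then the shift along the world's x, y, z in m, then the turn about the world's z in rad. A call has 1 to 20 rows; each row is the pose to reach, as a shift and turn from the pose commanded when the call began; what a row does not reach only later rows make up. A row lasts 1/10 s, in which the tool goes at most 50 mm and 8.59 degrees, less where a joint would pass 70% of its speed; a pose out of reach is approached as far as the arm can. A call with a gripper value outside its range is refused whole. The fingers move at their own pace and stop on an object; the grip force is fixed at half the most. Time passes only in rows, so rows that repeat a pose let the fingers close. It gives the time, the measured TCP pose, the force, the opening and the grip force at its end, in the units of the state.
- manip.get_obs(): the state, without advancing time (a new reading comes with each control period).
- manip.snapshot(name): name is "scene" or "top"; returns the picture (384x512x3 uint8, red, green, blue); there is no depth.
- manip.calibration(name): a dict with "vertical_fov" (degrees; the focal length in pixels is half the picture's height over the tangent of half this angle, whatever the lens; pixels are square), "cx", "cy" (the principal point, pixels), "cam_to_world" (4x4, takes a point from camera to world coordinates). Camera axes: x right, y down, z forward; pixel columns grow to the right and rows downward; lengths in m; the calibration is good to about 2 mm. A picture is of the moment at which its call begins. calibration takes no time and is no camera call.
- manip.close_job(): hands the job in; it is judged then, once.
The state is a dict: "clock": time; "q": joint angles; "qd": joint speeds; "joint_torque": joint torques, N m; "tcp_pos": TCP position; "tool_rot": TCP orientation; "wrist_force": force on the tool from outside, world axes, zero at the start; "moment": the same for the moment, N m; "gripper_width": finger opening in m; "finger_force": force on a finger pad.
Only numpy, scipy, OpenCV 4.12 (cv2) and the standard library are available. Lean on these libraries where they do the work, as an engineer would, in place of code of your own. Each camera call takes 0.05 s, during which the arm holds its last target. There are 200 camera calls.

TASK

Load the press: stack the steel block, then the red spacer, then the brass stamp disc (star up) in the blue-cornered pocket of the shuttle, each let go flat and square at the bottom of the pocket or on the part below before the next goes in; lower them in rather than dropping them. Then slide the loaded shuttle fully home against its stop under the press ram and let go. Leave the brown bottle, the jar and the thread spool standing where they are.

Things in the scene. Friction and masses are not known exactly. Their poses are not given: they have to be found in the camera images.
- press: Fixed green hand press; base plate 110 x 470 x 12 mm, y -155 to +315 mm in its frame. Origin: on the bench below the ram axis, z up; +y is the way the shuttle comes out (roughly world +y, within 0.25 rad). Head 65 mm wide, y -143 to +33 mm, z 160 to 250 mm; ram 28 mm thick, lower end at z 105 mm; column y -143 to -68 mm; lever rises up and back to z 400 mm.
- shuttle (a joint): Slide of the aluminium shuttle in its guide: 0 = fully out, 0.17 m = home against the stop, pocket exactly below the ram. It grows as the shuttle moves along the press's -y axis. Starts nearly out (0 to 0.03). Dry friction about 4 N keeps it where it is left; no spring, no detent.
- pocket (a point): Centre of the pocket floor (shuttle plate, 78 mm wide), 34 mm above the bench; axes as the press. Pocket 59 x 59 mm inside, so 1.5 mm play each side: four blue corner angles, walls 5 mm, straight to 46 mm above the floor, then flared out to 54 mm. Each corner covers 11 mm of a side: a 37 mm gap in the middle of every side, open down to the floor plate, takes a finger.
- handle (a point): Centre of the top of the shuttle's black upright square post, 18 x 18 mm, 55 mm tall above the shuttle's plate (top 89 mm above the bench), 120 mm from the pocket's centre along the press's +y axis; sides parallel to the press's axes. Push or pinch it to slide the shuttle.
- block: Loose dark steel die block, 56 x 56 mm, 26 mm high, about 0.5 kg (0.4 to 0.65). Origin: centre of its underside, z up, x and y along its sides. Any quarter turn fits. Lies on the bench, any yaw.
- spacer: Loose red plastic spacer plate, 56 x 56 mm, 12 mm thick, about 60 g. Origin: centre of its underside, z up, x and y along its sides. Any quarter turn fits. Lies on the bench, any yaw.
- stamp: Loose round brass stamp disc, 56 mm diameter, 14 mm thick, about 0.26 kg, with a dark star on its top face (starts star up). Origin: centre of its underside, z up. Any yaw fits. Seated, its top stands 52 mm above the pocket floor.
- bottle: Bystander: brown bottle, 48 mm diameter, 115 mm tall, loose, 0.25 kg. Origin: centre of its underside. The three parts, the bottle and the spool stand in shuffled places about 130 mm apart on the left.
- spool: Bystander: dark brown thread spool standing upright, 52 mm diameter, 70 mm tall, loose, 0.18 kg. Origin: centre of its underside.
- jar: Bystander: small brown jar with a red cap, 50 mm diameter, 60 mm tall, loose, 0.2 kg, standing on the bench beside the slide on the press's +x side. Origin: centre of its underside.
There are look-alikes about, which are no part of the job. Of the things that look like the stamp, the middle-sized one is meant.

How it is judged:
On the way, in this order (a step that is already met when the one before it is completed fails the run):
1. the steel block lies released, flat and square on the pocket floor (horizontal distance between block and pocket below 0.003 m and z of block in the frame of pocket between -0.002 and 0.002 m and angle between block's own z axis and vertical below 0.06 rad and (angle between the x axis of block and the x axis of pocket, either way round below 0.07 rad or angle between the x axis of block and the y axis of pocket, either way round below 0.07 rad) and contact force between the fingers and block below 0.1 N), for 0.1 s.
2. the red spacer lies released, flat and square on the block in the pocket (horizontal distance between each of block, spacer and pocket below 0.003 m and z of block in the frame of pocket between -0.002 and 0.002 m and angle between each of block, spacer's own z axis and vertical below 0.06 rad and (angle between the x axis of block and the x axis of pocket, either way round below 0.07 rad or angle between the x axis of block and the y axis of pocket, either way round below 0.07 rad) and z of spacer in the frame of pocket between 0.024 and 0.028 m and (angle between the x axis of spacer and the x axis of pocket, either way round below 0.07 rad or angle between the x axis of spacer and the y axis of pocket, either way round below 0.07 rad) and contact force between the fingers and spacer below 0.1 N), for 0.1 s.
3. the brass stamp lies released and flat on the spacer in the pocket (horizontal distance between each of block, spacer, stamp and pocket below 0.003 m and z of block in the frame of pocket between -0.002 and 0.002 m and angle between each of block, spacer, stamp's own z axis and vertical below 0.06 rad and (angle between the x axis of block and the x axis of pocket, either way round below 0.07 rad or angle between the x axis of block and the y axis of pocket, either way round below 0.07 rad) and z of spacer in the frame of pocket between 0.024 and 0.028 m and (angle between the x axis of spacer and the x axis of pocket, either way round below 0.07 rad or angle between the x axis of spacer and the y axis of pocket, either way round below 0.07 rad) and z of stamp in the frame of pocket between 0.036 and 0.04 m and contact force between the fingers and stamp below 0.1 N), for 0.1 s.
4. the loaded shuttle is home against its stop (value of joint shuttle above 0.167 m), for 0.1 s.
At the end, for the whole second after the job is handed in: Block, spacer and stamp stacked in the pocket in that order, each within 3 mm of its centre line, 2 mm of its seated height (0, 26, 38 mm), tilt under 0.06 rad; block and spacer square within 0.07 rad; shuttle within 3 mm of its stop; all at rest, bystanders upright in place (horizontal distance between each of block, spacer, stamp and pocket below 0.003 m and z of block in the frame of pocket between -0.002 and 0.002 m and angle between each of block, spacer, stamp's own z axis and vertical below 0.06 rad and (angle between the x axis of block and the x axis of pocket, either way round below 0.07 rad or angle between the x axis of block and the y axis of pocket, either way round below 0.07 rad) and z of spacer in the frame of pocket between 0.024 and 0.028 m and (angle between the x axis of spacer and the x axis of pocket, either way round below 0.07 rad or angle between the x axis of spacer and the y axis of pocket, either way round below 0.07 rad) and z of stamp in the frame of pocket between 0.036 and 0.04 m and value of joint shuttle above 0.167 m and linear speed of stamp below 0.02 m/s); the robot touches nothing.
It fails at once if bottle, jar or spool pushed more than 25 mm or tipped (distance of any of bottle, jar, spool from where it was at the start of the episode above 0.025 m or angle between any of bottle, jar, spool's own z axis and vertical above 0.4 rad).
It fails at once if block dropped into the pocket (falling faster than 0.6 m/s) (horizontal distance between block and pocket below 0.03 m and z of block in the frame of pocket below 0.08 m and linear speed of block above 0.6 m/s).
It fails at once if spacer dropped into the pocket (falling faster than 0.6 m/s) (horizontal distance between spacer and pocket below 0.03 m and z of spacer in the frame of pocket below 0.08 m and linear speed of spacer above 0.6 m/s).
It fails at once if stamp dropped into the pocket (falling faster than 0.6 m/s) (horizontal distance between stamp and pocket below 0.03 m and z of stamp in the frame of pocket below 0.08 m and linear speed of stamp above 0.6 m/s).
It also fails if it takes over 72 s, if anything falls off the work surface, if the arm or the gripper's body presses on something with over 40 N, if the wrist force passes 120 N, or if a joint passes its speed limit or range.

## Working session

There is one attempt and no reset: what is moved stays moved. The work goes in short steps, Python scripts to look and compute and a tool call to move; the robot and the scene stay as the last step left them, time stands still between calls to the robot, and variables do not carry over. Pictures are saved under pics/ and viewed, at most 10 in all, crops included, and the job is handed in when it is done.

Besides the shell and the picture viewer there is one more tool, called after "Emit:" in YAML: its name, and indented under it one key for each argument. step_arm: Moves the arm, as the interface text tells. Its arguments: {"type":"object","properties":{"steps":{"type":"array"}},"required":["steps"]}

```bash
mkdir -p pics; cat > h.py <<'E'
import numpy as np,cv2
from cell import manip
def snap(n,f=None):
    im=np.array(manip.snapshot(n))
    if f: cv2.imwrite('pics/'+f,im[:,:,::-1])
    return im
def ray(n,u,v,z):
    c=manip.calibration(n);f=192/np.tan(np.radians(c['vertical_fov'])/2)
    T=np.array(c['cam_to_world']);d=T[:3,:3]@np.array([(u-c['cx'])/f,(v-c['cy'])/f,1]);o=T[:3,3]
    return o+d*(z-o[2])/d[2]
def proj(n,p):
    c=manip.calibration(n);f=192/np.tan(np.radians(c['vertical_fov'])/2)
    T=np.array(c['cam_to_world']);q=T[:3,:3].T@(np.array(p)-T[:3,3])
    return np.array([c['cx']+f*q[0]/q[2],c['cy']+f*q[1]/q[2]])
E
python3 - <<'E'
from h import *
for n in('scene','top'):
    im=snap(n,n+'0.png'); c=manip.calibration(n); print(n,c)
o=manip.get_obs();print(o['clock'],o['tcp_pos'],o['tool_rot'],o['gripper_width'],manip.tcp_to_grasp)
a=cv2.imread('pics/top0.png');cv2.imwrite('pics/top0b.png',cv2.resize(a,(800,600),interpolation=2))
a=cv2.imread('pics/scene0.png');cv2.imwrite('pics/scene0b.png',cv2.resize(a,(800,600),interpolation=2))
E
```

```text
scene {'vertical_fov': 43.7416569849132, 'cx': 258.041279340711, 'cy': 185.69595088648583, 'cam_to_world': array([[-0.57225122,  0.60605185, -0.55247597,  1.19368733],
       [ 0.82007001,  0.4259425 , -0.38217557,  0.50637616],
       [ 0.00370479, -0.67176941, -0.74075106,  0.93589219],
       [ 0.        ,  0.        ,  0.        ,  1.        ]])}
top {'vertical_fov': 47.71204249553483, 'cx': 261.9880487235094, 'cy': 188.67683084811304, 'cam_to_world': array([[-0.02823244, -0.9937011 ,  0.1084484 ,  0.44762105],
       [-0.99951443,  0.02663234, -0.01617491,  0.07922881],
       [ 0.01318479, -0.1088524 , -0.99397048,  1.32554465],
       [ 0.        ,  0.        ,  0.        ,  1.        ]])}
0.1 [0.14747487 0.52919325 0.23031199] [[-9.63309511e-01  2.68392559e-01 -4.68437641e-04]
 [ 2.68392947e-01  9.63307280e-01 -2.07596465e-03]
 [-1.05924076e-04 -2.12552186e-03 -9.99997735e-01]] 0.08522714615902198 0.0187
```

View pics/top0b.png

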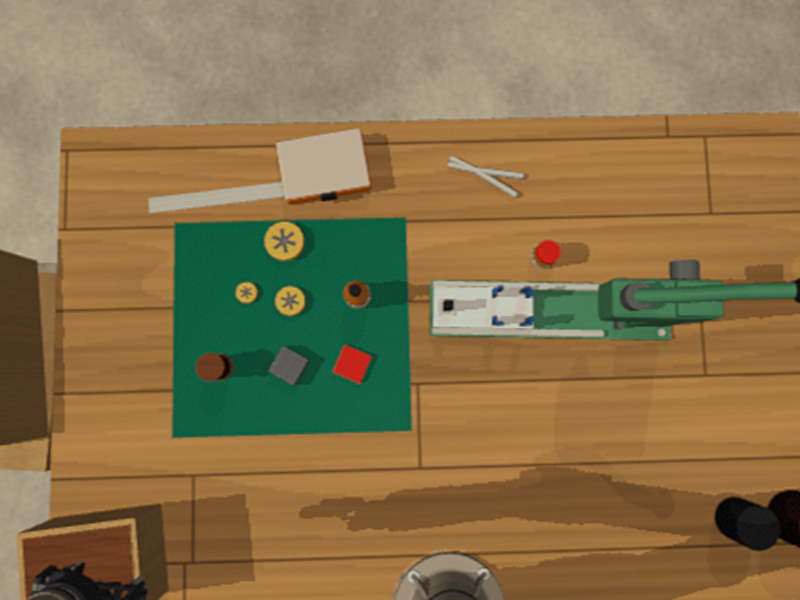

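View pics/scene0b.png

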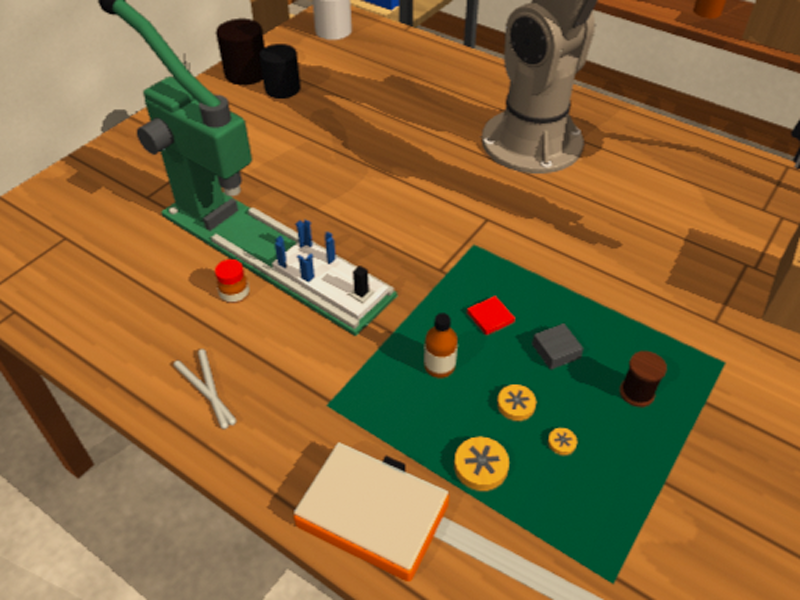

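The stamp look-alikes, in the 800-px top view, are the large disc at (284,241), the middle one at (290,300) and the small one at (246,292). The middle one is meant. I'll measure everything and confirm it in a crop.

```bash
cat > m.py <<'E'
from h import *
def comps(mask,amin=15):
    n,l,s,c=cv2.connectedComponentsWithStats(mask.astype(np.uint8),connectivity=8)
    return [(c[i].round(1),int(s[i,4]),s[i,:4],l==i) for i in range(1,n) if s[i,4]>=amin]
def masks(im):
    hsv=cv2.cvtColor(im,cv2.COLOR_RGB2HSV).astype(int);h,s,v=hsv[...,0],hsv[...,1],hsv[...,2]
    return dict(red=((h<5)|(h>175))&(s>200)&(v>150),yel=(h>17)&(h<32)&(s>140)&(v>150),
      blue=(h>100)&(h<125)&(s>110)&(v>40),gray=(s<45)&(v>40)&(v<125),black=(v<45)&(s<120),white=(s<50)&(v>150),green=(h>60)&(h<85)&(s>90),brown=(h<14)&(s>110)&(v<150))
E
python3 - <<'E'
from m import *
for n,zs in (('top',1),('scene',1)):
    im=snap(n);M=masks(im)
    for k in('red','yel','blue','gray','black','white'):
        for c,a,b,_ in comps(M[k]): 
            p=ray(n,*c,.02)
            if .3<p[0]<.95 and -.3<p[1]<.55: print(n,k,c,a,b,p[:2].round(3))
E
python3 - <<'E'
import cv2
a=cv2.imread('pics/top0.png');b=cv2.imread('pics/scene0.png')
p=cv2.resize(a[130:250,110:270],(800,600),interpolation=2)
cv2.imwrite('pics/crop1.png',p)
cv2.imwrite('pics/crop2.png',cv2.resize(a[165:225,270:390],(800,400),interpolation=2))
E
```

```text
top red [350.6 160.8] 162 [344 154  14  14] [ 0.668 -0.215]
top red [225.1 232.5] 332 [214 221  23  24] [0.461 0.172]
top yel [181.5 153.7] 357 [169 142  25  24] [0.704 0.3  ]
top yel [157.2 186.8] 97 [151 181  13  13] [0.604 0.374]
top yel [185.2 192.1] 201 [176 183  19  19] [0.586 0.29 ]
top blue [318.  185.4] 20 [316 183   6   7] [ 0.596 -0.112]
top blue [337.7 186.3] 30 [334 184   8   6] [ 0.591 -0.172]
top blue [317.8 205.6] 16 [316 203   6   5] [ 0.534 -0.109]
top blue [338.1 205.2] 22 [334 203   8   5] [ 0.534 -0.17 ]
top gray [181.4 153.7] 46 [175 147  13  14] [0.704 0.3  ]
top gray [287.  194.1] 17 [283 192   8   7] [ 0.572 -0.017]
top gray [184.4 233.5] 366 [172 222  26  24] [0.462 0.293]
top black [209.8 125.2] 25 [206 124   9   4] [0.79  0.213]
top black [226.7 185.4] 36 [224 183   7   6] [0.603 0.164]
top black [286.4 195.4] 32 [284 193   6   6] [ 0.568 -0.015]
top white [310.9 111. ] 256 [287 100  48  26] [ 0.827 -0.1  ]
top white [137.8 125.9] 749 [ 96 117  85  19] [0.794 0.433]
top white [315.2 197.2] 2190 [277 180 109  35] [ 0.56  -0.102]
scene red [146.6 173.4] 219 
[... 443 characters left out ...]
] [ 0.559 -0.193]
scene blue [195.9 171.1] 109 [191 163  10  17] [ 0.563 -0.131]
scene gray [357.7 220.6] 495 [342 207  31  29] [0.465 0.297]
scene gray [330.  255.9] 24 [325 252  11   9] [0.594 0.292]
scene gray [308.4 294.1] 107 [298 286  21  17] [0.706 0.302]
scene black [230.5 179.6] 132 [227 171   8  19] [ 0.534 -0.037]
scene black [282.8 205.7] 79 [279 201   9  11] [0.53  0.123]
scene black [346.6 225.1] 84 [341 216  12  19] [0.493 0.282]
scene black [252.1 296.3] 45 [246 293  13   8] [0.78  0.206]
scene white [202.9 158.7] 26 [197 155  12   8] [ 0.516 -0.146]
scene white [188.  164.3] 126 [183 156  14  19] [ 0.555 -0.165]
scene white [219.1 182.3] 804 [190 164  59  41] [ 0.559 -0.056]
```

View pics/crop1.png

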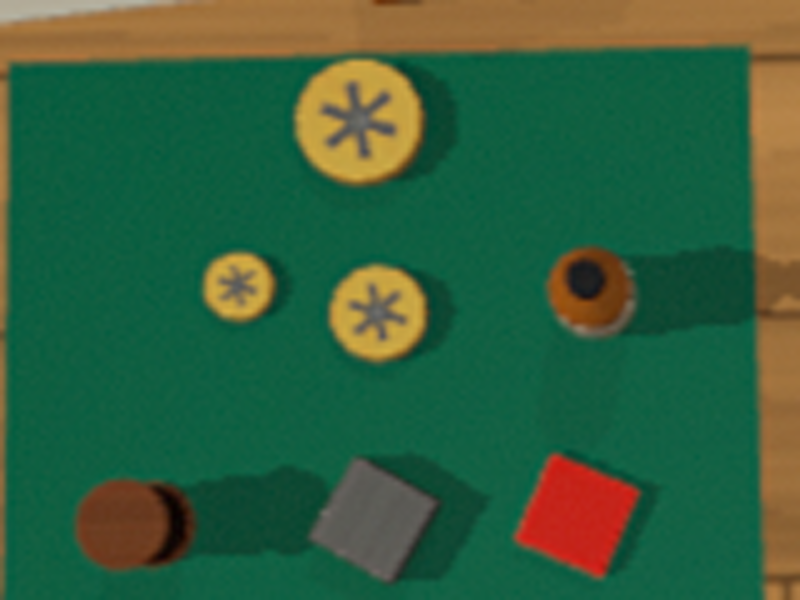

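View pics/crop2.png

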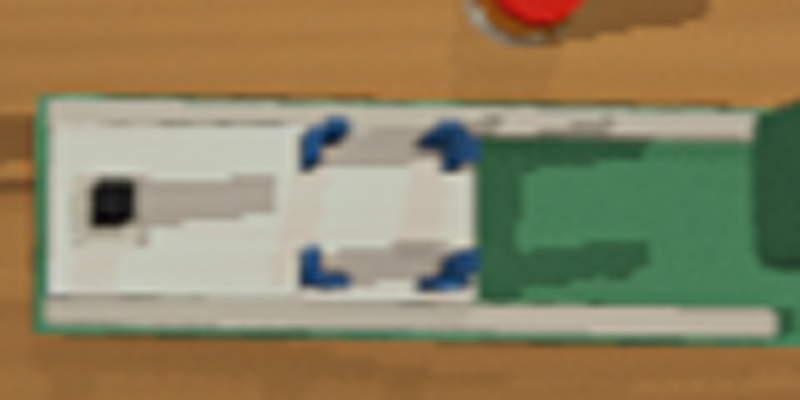

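Crop 1 confirms that the middle disc at crop (377,312), top px (185.2,192.1), is the stamp: it spans 19 px, about 55 mm. Block is at crop (375,520), spacer at (578,515) and spool at (125,525). Crop 2 shows the post at (112,203) and the blue corners around (390,205).

```bash
cat > loc.py <<'E'
from m import *
def rect(n,m,z):
    cs,_=cv2.findContours(m.astype(np.uint8),cv2.RETR_EXTERNAL,cv2.CHAIN_APPROX_NONE)
    c=max(cs,key=cv2.contourArea).reshape(-1,2)
    w=np.array([ray(n,u,v,z)[:2] for u,v in c])
    r=cv2.minAreaRect((w*1000).astype(np.float32)); return r
E
python3 - <<'E'
from loc import *
im=snap('top');ims=snap('scene');M=masks(im);S=masks(ims)
def pick(mk,n,xy,z):
    return min(comps(mk),key=lambda q:np.hypot(*(ray(n,*q[0],z)[:2]-xy)))
for nm,k,xy,z in(('block','gray',(.462,.293),.026),('spacer','red',(.461,.172),.012),('stamp','yel',(.586,.29),.014)):
    for n,MM in(('top',M),('scene',S)):
        q=pick(MM[k],n,xy,z); print(nm,n,rect(n,q[3],z),ray(n,*q[0],z).round(4))
# block top face split from sides by brightness
for n,I,MM in(('top',im,M),('scene',ims,S)):
    q=pick(MM['gray'],n,(.462,.293),.026);v=I.max(2)[q[3]];print(n,np.percentile(v,[5,25,50,75,95]))
# press direction: rail outer edges by saturation crossing
hsv=cv2.cvtColor(im,cv2.COLOR_RGB2HSV).astype(float);s=hsv[...,1]
for rng,side in(((280,345),'up'),((280,380),'lo')):
    P=[]
    for u in range(*rng):
        rows=range(188,170,-1) if side=='up' else range(206,225)
        pr=None
        col=[s[r,u] for r in rows];rows=list(rows)
        idx=max([i for i in range(len(rows)) if col[i]<60],default=None)
        if idx is None or idx+1>=len(rows):continue
        t=(70-col[idx])/(col[idx+1]-col[idx]);P.append((u,rows[idx]+t*(rows[idx+1]-rows[idx])))
    P=np.array(P)
    W=np.array([ray('top',u,v,.034)[:2] for u,v in P])
    f=np.polyfit(W[:,1],W[:,0],1)
    for _ in range(3):
        e=W[:,0]-np.polyval(f,W[:,1]);g=abs(e)<.0015;f=np.polyfit(W[g,1],W[g,0],1)
    print(side,len(P),g.sum(),'slope dx/dy',f[0],'x at y=-.1',np.polyval(f,-.1))
for n,I in(('top',M),('scene',S)):
    B=[q[0] for q in comps(I['blue'])if q[1]<120 and np.hypot(*(ray(n,*q[0],.06)[:2]-(.56,-.14)))<.07]
    print(n,'blue c',len(B),np.mean([ray(n,*b,.07)[:2] for b in B],0))
print('handle top', ray('top',286.4,195.4,.085), 'scene top', proj('scene',[.565,-.02,.089]))
b=pick(M['blue'],'top',(.56,-.14),.08)
for n,MM in(('top',M),('scene',S)):
    q=pick(MM['red'],n,(.66,-.22),.06);print('jar',ray(n,*q[0],.06))
E
```

```text
block top ((462.2281494140625, 292.3558044433594), (58.011043548583984, 55.9539680480957), 60.148834228515625) [0.4617 0.2923 0.026 ]
block scene ((472.32000732421875, 296.36102294921875), (67.46212005615234, 63.73500442504883), 58.42341613769531) [0.4701 0.2985 0.026 ]
spacer top ((461.31768798828125, 172.45492553710938), (54.254608154296875, 54.484310150146484), 65.42359924316406) [0.4614 0.1725 0.012 ]
spacer scene ((465.4428405761719, 175.73023986816406), (61.83686065673828, 57.39606857299805), 64.05519104003906) [0.4656 0.1764 0.012 ]
stamp top ((586.8824462890625, 291.3394775390625), (54.41410827636719, 54.86726760864258), 89.35675811767578) [0.5865 0.2904 0.014 ]
stamp scene ((588.824462890625, 292.51531982421875), (57.72868728637695, 54.70744323730469), 77.84889221191406) [0.5913 0.2934 0.014 ]
top [71.75 91.   93.   94.   98.  ]
scene [58. 75. 80. 81. 84.]
up 65 65 slope dx/dy 0.045312777314683125 x at y=-.1 0.6116216393704361
lo 100 100 slope dx/dy 0.046480558959437236 x at y=-.1 0.5067326381031382
top blue c 4 [ 0.55928415 -0.13225641]
scene blue c 4 [ 0.56687783 -0.12430833]
handle top [ 0.56167801 -0.01049912  0.085     ] scene top [227.5175442  170.92672562]
jar [ 0.66168283 -0.20605171  0.06      ]
jar [ 0.66800437 -0.20003697  0.06      ]
```

Emit:
step_arm:
  steps:
    - [1,[0.414,-0.54,0.0],-1.345]
    - [1,[0.414,-0.54,0.0],-1.345]
    - [1,[0.414,-0.54,0.0],-1.345]
    - [1,[0.414,-0.54,0.0],-1.345]
    - [1,[0.414,-0.54,0.0],-1.345]
    - [1,[0.414,-0.54,0.0],-1.345]
    - [1,[0.414,-0.54,0.0],-1.345]
    - [1,[0.414,-0.54,0.0],-1.345]
    - [1,[0.414,-0.54,0.0],-1.345]
    - [1,[0.414,-0.54,0.0],-1.345]
    - [1,[0.414,-0.54,0.0],-1.345]
    - [1,[0.414,-0.54,0.0],-1.345]
    - [1,[0.414,-0.54,0.0],-1.345]
    - [1,[0.414,-0.54,0.0],-1.345]
    - [1,[0.414,-0.54,0.0],-1.345]
    - [1,[0.414,-0.54,0.0],-1.345]
    - [1,[0.414,-0.54,0.0],-1.345]

```text
clock: 2.0
tcp_pos: [0.5611, -0.0082, 0.231]
tool_rot: [[0.043, 0.999, -0.001], [0.999, -0.043, 0.002], [0.001, -0.001, -1.0]]
wrist_force: [-0.1, 0.0, -0.2]
gripper_width: 0.0858
finger_force: 0.0
```

Emit:
step_arm:
  steps:
    - [1,[0,0,-0.05],0]
    - [1,[0,0,-0.1],0]
    - [1,[0,0,-0.15],0]
    - [1,[0,0,-0.172],0]
    - [1,[0,0,-0.172],0]
    - [-1,[0,0,-0.172],0]
    - [-1,[0,0,-0.172],0]
    - [-1,[0,0,-0.172],0]
    - [-1,[0,0,-0.172],0]
    - [-1,[0,0,-0.172],0]
    - [-1,[0,0,-0.172],0]
    - [-1,[0,0,-0.172],0]

```text
clock: 3.2
tcp_pos: [0.5652, -0.0103, 0.0612]
tool_rot: [[0.046, 0.999, 0.008], [0.999, -0.046, -0.0], [-0.0, 0.008, -1.0]]
wrist_force: [5.7, -0.2, 0.7]
gripper_width: 0.0165
finger_force: 60.1
```

Emit:
step_arm:
  steps:
    - [-1,[0.004,0,0],0]
    - [-1,[0.004,0,0],0]
    - [-1,[0.004,0,0],0]
    - [-1,[0.004,0,0],0]

```text
clock: 3.6
tcp_pos: [0.5652, -0.0102, 0.0611]
tool_rot: [[0.046, 0.999, -0.001], [0.999, -0.046, 0.001], [0.001, -0.001, -1.0]]
wrist_force: [-4.5, 0.9, 9.6]
gripper_width: 0.0171
finger_force: 61.3
```

Emit:
step_arm:
  steps:
    - [1,[-0.0005,0,0],0]
    - [1,[-0.0005,0,0],0]
    - [1,[-0.0005,0,0],0]
    - [1,[-0.0005,0,0],1.57]
    - [1,[-0.0005,0,0],1.57]
    - [1,[-0.0005,0,0],1.57]
    - [1,[-0.0005,0,0],1.57]
    - [1,[-0.0005,0,0],1.57]
    - [1,[-0.0005,0,0],1.57]
    - [1,[-0.0005,0,0],1.57]
    - [1,[-0.0005,0,0],1.57]
    - [1,[-0.0005,0,0],1.57]
    - [1,[-0.0005,0,0],1.57]
    - [-1,[-0.0005,0,0],1.57]
    - [-1,[-0.0005,0,0],1.57]
    - [-1,[-0.0005,0,0],1.57]
    - [-1,[-0.0005,0,0],1.57]
    - [-1,[-0.0005,0,0],1.57]
    - [-1,[-0.0005,0,0],1.57]

```text
clock: 5.5
tcp_pos: [0.5651, -0.0109, 0.0595]
tool_rot: [[-0.999, 0.047, -0.0], [0.047, 0.999, -0.001], [0.0, -0.001, -1.0]]
wrist_force: [-0.7, -1.2, 1.4]
gripper_width: 0.0172
finger_force: 60.0
```

Emit:
step_arm:
  steps:
    - [1,[0,0,0],0]
    - [1,[0,0,0],0]
    - [1,[0,0,0],0]
    - [1,[0,0,0.05],0]
    - [1,[0,0,0.1],0]
    - [1,[0,0,0.14],0]
    - [1,[-0.1015,0.302,0.14],-0.475]
    - [1,[-0.1015,0.302,0.14],-0.475]
    - [1,[-0.1015,0.302,0.14],-0.475]
    - [1,[-0.1015,0.302,0.14],-0.475]
    - [1,[-0.1015,0.302,0.14],-0.475]
    - [1,[-0.1015,0.302,0.14],-0.475]
    - [1,[-0.1015,0.302,0.14],-0.475]
    - [1,[-0.1015,0.302,0.14],-0.475]
    - [1,[-0.1015,0.302,0.14],-0.475]
    - [1,[-0.1015,0.302,0.09],-0.475]
    - [1,[-0.1015,0.302,0.04],-0.475]
    - [1,[-0.1015,0.302,-0.01],-0.475]
    - [1,[-0.1015,0.302,-0.03],-0.475]
    - [1,[-0.1015,0.302,-0.03],-0.475]

```text
clock: 7.5
tcp_pos: [0.4616, 0.2875, 0.0256]
tool_rot: [[-0.865, 0.501, -0.007], [0.501, 0.865, -0.006], [0.003, -0.009, -1.0]]
wrist_force: [0.1, -0.7, 0.5]
gripper_width: 0.0856
finger_force: 0.0
```

Emit:
step_arm:
  steps:
    - [1,[0,0,0],0]
    - [1,[0,0,-0.026],0]
    - [1,[0,0,-0.026],0]
    - [-0.2,[0,0,-0.026],0]
    - [-0.2,[0,0,-0.026],0]
    - [-0.2,[0,0,-0.026],0]
    - [-0.2,[0,0,-0.026],0]
    - [-0.2,[0,0,-0.026],0]

```text
clock: 8.3
tcp_pos: [0.465, 0.2922, 0.0056]
tool_rot: [[-0.867, 0.499, 0.003], [0.499, 0.867, 0.001], [-0.002, 0.003, -1.0]]
wrist_force: [-1.0, -0.3, 5.9]
gripper_width: 0.0543
finger_force: 67.9
```

Emit:
step_arm:
  steps:
    - [1,[0,0,0],0]
    - [1,[0,0,0],0]
    - [1,[0,0,0],0]
    - [1,[0,0,0.035],0]
    - [1,[0,0,0.035],-1.571]
    - [1,[0,0,0.035],-1.571]
    - [1,[0,0,0.035],-1.571]
    - [1,[0,0,0.035],-1.571]
    - [1,[0,0,0.035],-1.571]
    - [1,[0,0,0.035],-1.571]
    - [1,[0,0,0.035],-1.571]
    - [1,[0,0,0.035],-1.571]
    - [1,[0,0,0.035],-1.571]
    - [1,[0,0,0.035],-1.571]
    - [1,[0,0,0.035],-1.571]
    - [1,[0,0,0],-1.571]
    - [1,[0,0,-0.001],-1.571]
    - [1,[0,0,-0.001],-1.571]

```text
clock: 10.1
tcp_pos: [0.4626, 0.2914, 0.0017]
tool_rot: [[0.498, 0.867, -0.002], [0.867, -0.498, -0.002], [-0.003, -0.001, -1.0]]
wrist_force: [0.3, 0.5, 0.7]
gripper_width: 0.0852
finger_force: 0.0
```

Emit:
step_arm:
  steps:
    - [-0.2,[0,0,0],0]
    - [-0.2,[0,0,0],0]
    - [-0.2,[0,0,0],0]
    - [-0.2,[0,0,0],0]
    - [-0.2,[0,0,0],0]
    - [-0.2,[0,0,0],0]

```text
clock: 10.7
tcp_pos: [0.4639, 0.293, 0.004]
tool_rot: [[0.498, 0.867, 0.001], [0.867, -0.498, 0.002], [0.002, -0.001, -1.0]]
wrist_force: [-1.4, -0.1, 5.3]
gripper_width: 0.0544
finger_force: 67.3
```

Emit:
step_arm:
  steps:
    - [-0.2,[0,0,0.03],0]
    - [-0.2,[0,0,0.07],0]
    - [-0.2,[0,0,0.12],0]
    - [-0.2,[0,0,0.16],0]
    - [-0.2,[0.0958,-0.4238,0.17],0.4764]
    - [-0.2,[0.0958,-0.4238,0.17],0.4764]
    - [-0.2,[0.0958,-0.4238,0.17],0.4764]
    - [-0.2,[0.0958,-0.4238,0.17],0.4764]
    - [-0.2,[0.0958,-0.4238,0.17],0.4764]
    - [-0.2,[0.0958,-0.4238,0.17],0.4764]
    - [-0.2,[0.0958,-0.4238,0.17],0.4764]
    - [-0.2,[0.0958,-0.4238,0.17],0.4764]
    - [-0.2,[0.0958,-0.4238,0.17],0.4764]
    - [-0.2,[0.0958,-0.4238,0.17],0.4764]
    - [-0.2,[0.0958,-0.4238,0.12],0.4764]
    - [-0.2,[0.0958,-0.4238,0.11],0.4764]
    - [-0.2,[0.0958,-0.4238,0.11],0.4764]
    - [-0.2,[0.0958,-0.4238,0.11],0.4764]

```text
clock: 12.5
tcp_pos: [0.5599, -0.1318, 0.113]
tool_rot: [[0.045, 0.999, 0.001], [0.999, -0.045, -0.001], [-0.001, 0.001, -1.0]]
wrist_force: [0.8, -0.3, -6.5]
gripper_width: 0.055
finger_force: 67.8
```

```bash
python3 - <<'E'
from h import *
o=manip.get_obs();print(o['clock'],o['tcp_pos'].round(4),o['tool_rot'].round(4).tolist(),o['wrist_force'],o['gripper_width'],o['qd'].round(3))
a=snap('top');b=snap('scene')
A=cv2.resize(a[160:230,270:390],(800,466),interpolation=2)
B=cv2.resize(b[80:210,140:270],(600,600),interpolation=2)
cv2.imwrite('pics/c3.png',B[:,:,::-1])
E
```

```text
12.5 [ 0.5599 -0.1318  0.113 ] [[0.0448, 0.999, 0.0009], [0.999, -0.0448, -0.0005], [-0.0005, 0.0009, -1.0]] [ 0.81206712 -0.26268848 -6.54844497] 0.05496873242248374 [-0.    -0.023  0.016 -0.035  0.001 -0.008  0.002]
```

View pics/c3.png

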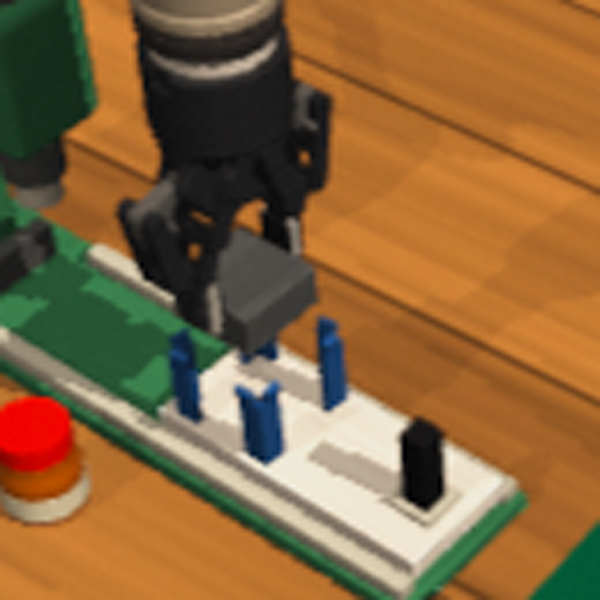

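The crop shows the block held level over the pocket, with fingers on the ±x sides and the gaps clear. I'll lower it partway and check the forces.

Emit:
step_arm:
  steps:
    - [-0.2,[-0.0002,0.001,-0.015],-0.0015]
    - [-0.2,[-0.0002,0.001,-0.022],-0.0015]
    - [-0.2,[-0.0002,0.001,-0.028],-0.0015]
    - [-0.2,[-0.0002,0.001,-0.034],-0.0015]
    - [-0.2,[-0.0002,0.001,-0.04],-0.0015]
    - [-0.2,[-0.0002,0.001,-0.04],-0.0015]
    - [-0.2,[-0.0002,0.001,-0.04],-0.0015]

```text
clock: 13.3
tcp_pos: [0.5593, -0.131, 0.0723]
tool_rot: [[0.047, 0.999, -0.0], [0.999, -0.047, -0.0], [-0.0, -0.0, -1.0]]
wrist_force: [-0.1, 0.1, -6.4]
gripper_width: 0.0546
finger_force: 67.8
```

Emit:
step_arm:
  steps:
    - [-0.2,[0.0003,0,-0.01],0]
    - [-0.2,[0.0003,0,-0.02],0]
    - [-0.2,[0.0003,0,-0.027],0]
    - [-0.2,[0.0003,0,-0.031],0]
    - [-0.2,[0.0003,0,-0.034],0]
    - [-0.2,[0.0003,0,-0.036],0]
    - [-0.2,[0.0003,0,-0.036],0]
    - [-0.2,[0.0003,0,-0.036],0]

```text
clock: 14.1
tcp_pos: [0.5591, -0.1308, 0.038]
tool_rot: [[0.047, 0.999, -0.001], [0.999, -0.047, 0.001], [0.001, -0.001, -1.0]]
wrist_force: [-4.7, 1.5, 5.1]
gripper_width: 0.0552
finger_force: 69.3
```

Emit:
step_arm:
  steps:
    - [1,[0,0,0.0],0]
    - [1,[0,0,0.0],0]
    - [1,[0,0,0.0],0]
    - [1,[0,0,0.0],0]
    - [1,[0,0,0.04],0]
    - [1,[0,0,0.09],0]
    - [1,[0,0,0.14],0]
    - [1,[0,0,0.16],0]

```text
clock: 14.9
tcp_pos: [0.5624, -0.1325, 0.2021]
tool_rot: [[0.047, 0.999, 0.01], [0.999, -0.047, -0.002], [-0.002, 0.01, -1.0]]
wrist_force: [1.2, -0.1, -0.6]
gripper_width: 0.0856
finger_force: 0.0
```

Emit:
step_arm:
  steps:
    - [1,[-0.0964,0.304,0],1.183]
    - [1,[-0.0964,0.304,0],1.183]
    - [1,[-0.0964,0.304,0],1.183]
    - [1,[-0.0964,0.304,0],1.183]
    - [1,[-0.0964,0.304,0],1.183]
    - [1,[-0.0964,0.304,0],1.183]
    - [1,[-0.0964,0.304,0],1.183]
    - [1,[-0.0964,0.304,0],1.183]
    - [1,[-0.0964,0.304,0],1.183]
    - [1,[-0.0964,0.304,-0.05],1.183]
    - [1,[-0.0964,0.304,-0.1],1.183]
    - [1,[-0.0964,0.304,-0.14],1.183]
    - [1,[-0.0964,0.304,-0.16],1.183]
    - [1,[-0.0964,0.304,-0.16],1.183]
    - [1,[-0.0964,0.304,-0.16],1.183]

```text
clock: 16.4
tcp_pos: [0.4641, 0.1723, 0.0368]
tool_rot: [[-0.906, 0.424, 0.001], [0.424, 0.906, -0.0], [-0.001, 0.0, -1.0]]
wrist_force: [0.5, 0.8, 0.3]
gripper_width: 0.0852
finger_force: 0.0
```

```bash
python3 - <<'E'
from loc import *
o=manip.get_obs();print(o['clock'],o['tcp_pos'].round(4),o['wrist_force'].round(1))
a=snap('top');b=snap('scene')
A=cv2.resize(a[170:225,290:370],(800,550),interpolation=2)
B=cv2.resize(b[120:200,150:250],(750,600),interpolation=2)
cv2.imwrite('pics/c4.png',np.vstack([cv2.resize(A,(600,300)),cv2.resize(B,(600,300))])[:,:,::-1])
E
```

```text
16.4 [0.4641 0.1723 0.0368] [0.5 0.8 0.3]
```

View pics/c4.png

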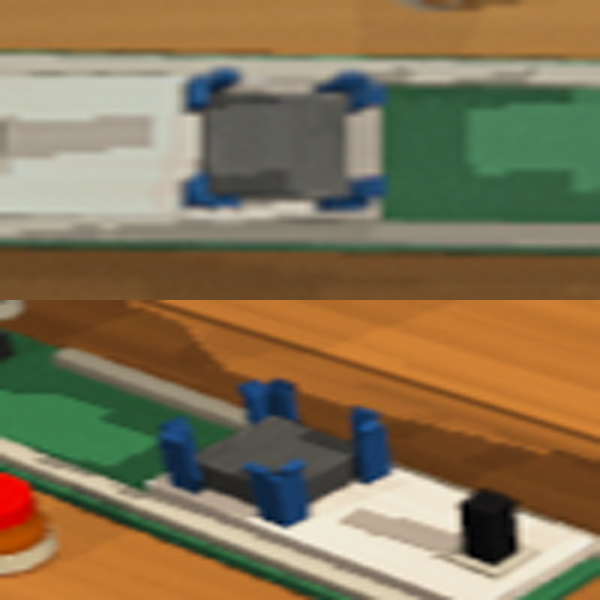

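The crop shows the block flat and square between the four corners. Next, the spacer.

Emit:
step_arm:
  steps:
    - [1,[-0.001,0.0005,-0.03],0]
    - [1,[-0.001,0.0005,-0.037],0]
    - [1,[-0.001,0.0005,-0.037],0]
    - [-0.2,[-0.001,0.0005,-0.037],0]
    - [-0.2,[-0.001,0.0005,-0.037],0]
    - [-0.2,[-0.001,0.0005,-0.037],0]
    - [-0.2,[-0.001,0.0005,-0.037],0]
    - [-0.2,[-0.001,0.0005,-0.037],0]

```text
clock: 17.3
tcp_pos: [0.4636, 0.174, 0.001]
tool_rot: [[-0.907, 0.421, 0.003], [0.421, 0.907, 0.001], [-0.002, 0.002, -1.0]]
wrist_force: [-0.3, -0.5, 5.9]
gripper_width: 0.054
finger_force: 63.3
```

Emit:
step_arm:
  steps:
    - [1,[0,0,0],0]
    - [1,[0,0,0],0]
    - [1,[0,0,0],0]
    - [1,[0,0,0.03],0]
    - [1,[0,0,0.03],-1.571]
    - [1,[0,0,0.03],-1.571]
    - [1,[0,0,0.03],-1.571]
    - [1,[0,0,0.03],-1.571]
    - [1,[0,0,0.03],-1.571]
    - [1,[0,0,0.03],-1.571]
    - [1,[0,0,0.03],-1.571]
    - [1,[0,0,0.03],-1.571]
    - [1,[0,0,0.03],-1.571]
    - [1,[0,0,0.03],-1.571]
    - [1,[0,0,0.03],-1.571]
    - [1,[0,0,0],-1.571]
    - [1,[0,0,0],-1.571]
    - [1,[0,0,0],-1.571]

```text
clock: 19.1
tcp_pos: [0.4614, 0.1732, -0.001]
tool_rot: [[0.421, 0.907, -0.002], [0.907, -0.421, -0.001], [-0.002, -0.001, -1.0]]
wrist_force: [-0.1, 0.5, 0.1]
gripper_width: 0.0859
finger_force: 0.0
```

Emit:
step_arm:
  steps:
    - [-0.2,[0,0,0],0]
    - [-0.2,[0,0,0],0]
    - [-0.2,[0,0,0],0]
    - [-0.2,[0,0,0],0]
    - [-0.2,[0,0,0],0]
    - [-0.2,[0,0,0],0]

```text
clock: 19.7
tcp_pos: [0.4634, 0.1738, 0.0008]
tool_rot: [[0.422, 0.907, 0.002], [0.907, -0.422, 0.001], [0.002, 0.002, -1.0]]
wrist_force: [-0.2, -0.4, 5.7]
gripper_width: 0.054
finger_force: 63.5
```

Emit:
step_arm:
  steps:
    - [-0.2,[0,0,0.03],0]
    - [-0.2,[0,0,0.07],0]
    - [-0.2,[0,0,0.12],0]
    - [-0.2,[0,0,0.16],0]
    - [-0.2,[0.0961,-0.304,0.17],0.3895]
    - [-0.2,[0.0961,-0.304,0.17],0.3895]
    - [-0.2,[0.0961,-0.304,0.17],0.3895]
    - [-0.2,[0.0961,-0.304,0.17],0.3895]
    - [-0.2,[0.0961,-0.304,0.17],0.3895]
    - [-0.2,[0.0961,-0.304,0.17],0.3895]
    - [-0.2,[0.0961,-0.304,0.17],0.3895]
    - [-0.2,[0.0961,-0.304,0.17],0.3895]
    - [-0.2,[0.0961,-0.304,0.12],0.3895]
    - [-0.2,[0.0961,-0.304,0.11],0.3895]
    - [-0.2,[0.0961,-0.304,0.11],0.3895]
    - [-0.2,[0.0961,-0.304,0.11],0.3895]

```text
clock: 21.3
tcp_pos: [0.559, -0.1299, 0.1105]
tool_rot: [[0.044, 0.999, 0.002], [0.999, -0.044, -0.0], [-0.0, 0.002, -1.0]]
wrist_force: [-0.7, -0.1, -0.1]
gripper_width: 0.0536
finger_force: 63.7
```

Emit:
step_arm:
  steps:
    - [-0.2,[0.0003,-0.0008,-0.015],-0.002]
    - [-0.2,[0.0003,-0.0008,-0.02],-0.002]
    - [-0.2,[0.0003,-0.0008,-0.025],-0.002]
    - [-0.2,[0.0003,-0.0008,-0.03],-0.002]
    - [-0.2,[0.0003,-0.0008,-0.036],-0.002]
    - [-0.2,[0.0003,-0.0008,-0.036],-0.002]
    - [-0.2,[0.0003,-0.0008,-0.036],-0.002]

```text
clock: 22.0
tcp_pos: [0.5585, -0.1313, 0.0732]
tool_rot: [[0.048, 0.999, -0.0], [0.999, -0.048, 0.0], [-0.0, -0.0, -1.0]]
wrist_force: [0.4, 0.4, 0.2]
gripper_width: 0.0541
finger_force: 63.7
```

Emit:
step_arm:
  steps:
    - [-0.2,[0.0006,0.0004,-0.006],0.001]
    - [-0.2,[0.0006,0.0004,-0.01],0.001]
    - [-0.2,[0.0006,0.0004,-0.0125],0.001]
    - [-0.2,[0.0006,0.0004,-0.014],0.001]
    - [-0.2,[0.0006,0.0004,-0.014],0.001]
    - [-0.2,[0.0006,0.0004,-0.014],0.001]

```text
clock: 22.6
tcp_pos: [0.5588, -0.1306, 0.0608]
tool_rot: [[0.046, 0.999, -0.0], [0.999, -0.046, 0.002], [0.002, -0.0, -1.0]]
wrist_force: [-4.6, 1.2, 9.4]
gripper_width: 0.0539
finger_force: 64.8
```

Emit:
step_arm:
  steps:
    - [1,[0,0,0.0],0]
    - [1,[0,0,0.0],0]
    - [1,[0,0,0.0],0]
    - [1,[0,0,0.0],0]
    - [1,[0,0,0.04],0]
    - [1,[0,0,0.09],0]
    - [1,[0,0,0.14],0]
    - [1,[0,0,0.16],0]

```text
clock: 23.4
tcp_pos: [0.5615, -0.1324, 0.2247]
tool_rot: [[0.047, 0.999, 0.009], [0.999, -0.047, -0.002], [-0.002, 0.009, -1.0]]
wrist_force: [0.7, 0.1, 0.4]
gripper_width: 0.0854
finger_force: 0.0
```

Emit:
step_arm:
  steps:
    - [1,[0.0295,0.4225,0],0.786]
    - [1,[0.0295,0.4225,0],0.786]
    - [1,[0.0295,0.4225,0],0.786]
    - [1,[0.0295,0.4225,0],0.786]
    - [1,[0.0295,0.4225,0],0.786]
    - [1,[0.0295,0.4225,0],0.786]
    - [1,[0.0295,0.4225,0],0.786]
    - [1,[0.0295,0.4225,0],0.786]
    - [1,[0.0295,0.4225,0],0.786]
    - [1,[0.0295,0.4225,0],0.786]
    - [1,[0.0295,0.4225,-0.05],0.786]
    - [1,[0.0295,0.4225,-0.1],0.786]
    - [1,[0.0295,0.4225,-0.15],0.786]
    - [1,[0.0295,0.4225,-0.18],0.786]
    - [1,[0.0295,0.4225,-0.18],0.786]

```text
clock: 24.9
tcp_pos: [0.5842, 0.2879, 0.0333]
tool_rot: [[-0.672, 0.74, -0.011], [0.74, 0.672, -0.007], [0.002, -0.013, -1.0]]
wrist_force: [-0.9, -1.0, -0.1]
gripper_width: 0.0855
finger_force: 0.0
```

```bash
python3 - <<'E'
from loc import *
o=manip.get_obs();print(o['clock'],o['tcp_pos'].round(4),o['wrist_force'].round(1))
a=snap('top');b=snap('scene')
A=a[170:225,290:370]
B=b[120:200,150:250]
cv2.imwrite('pics/c5.png',np.vstack([cv2.resize(A,(600,300),interpolation=2),cv2.resize(B,(600,300),interpolation=2)])[:,:,::-1])
E
```

```text
24.9 [0.5842 0.2879 0.0333] [-0.9 -1.  -0.1]
```

View pics/c5.png

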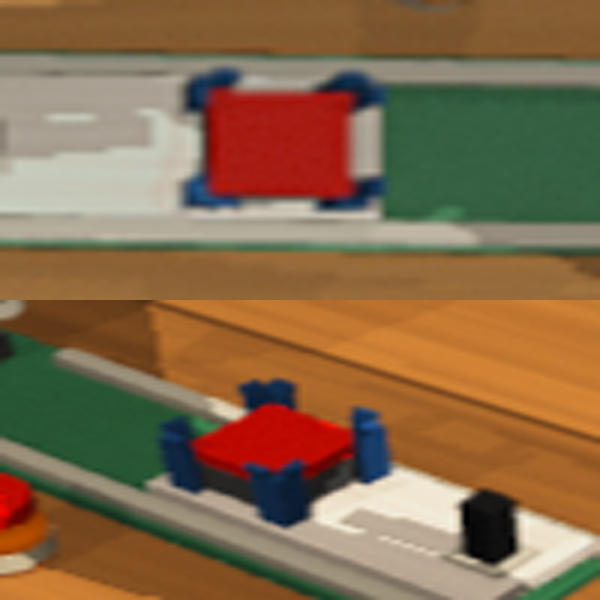

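The spacer lies flat and square on the block. Next, the stamp.

Emit:
step_arm:
  steps:
    - [1,[0,0,-0.03],0]
    - [1,[0,0,-0.037],0]
    - [1,[0,0,-0.037],0]
    - [1,[0,0,-0.037],0]

```text
clock: 25.4
tcp_pos: [0.5901, 0.292, 0.0044]
tool_rot: [[-0.674, 0.739, 0.003], [0.739, 0.674, 0.001], [-0.001, 0.003, -1.0]]
wrist_force: [0.1, -0.2, 0.4]
gripper_width: 0.0854
finger_force: 0.0
```

Emit:
step_arm:
  steps:
    - [1,[0,0,-0.004],0]
    - [-0.2,[0,0,-0.004],0]
    - [-0.2,[0,0,-0.004],0]
    - [-0.2,[0,0,-0.004],0]
    - [-0.2,[0,0,-0.004],0]
    - [-0.2,[0,0,-0.004],0]
    - [-0.2,[0,0,-0.004],0]

```text
clock: 26.1
tcp_pos: [0.5892, 0.2917, -0.0007]
tool_rot: [[-0.674, 0.739, 0.001], [0.739, 0.674, 0.0], [-0.0, 0.001, -1.0]]
wrist_force: [-1.7, 0.2, 6.0]
gripper_width: 0.0538
finger_force: 64.0
```

Emit:
step_arm:
  steps:
    - [1,[0,0,0],0]
    - [1,[0,0,0],0]
    - [1,[0,0,0],0]
    - [1,[0,0,0.03],0]
    - [1,[0,0,0.03],-1.571]
    - [1,[0,0,0.03],-1.571]
    - [1,[0,0,0.03],-1.571]
    - [1,[0,0,0.03],-1.571]
    - [1,[0,0,0.03],-1.571]
    - [1,[0,0,0.03],-1.571]
    - [1,[0,0,0.03],-1.571]
    - [1,[0,0,0.03],-1.571]
    - [1,[0,0,0.03],-1.571]
    - [1,[0,0,0.03],-1.571]
    - [1,[0,0,0.03],-1.571]
    - [1,[0,0,0],-1.571]
    - [1,[0,0,0],-1.571]
    - [1,[0,0,0],-1.571]

```text
clock: 27.9
tcp_pos: [0.5877, 0.2916, -0.0025]
tool_rot: [[0.739, 0.674, -0.002], [0.674, -0.739, -0.001], [-0.002, -0.001, -1.0]]
wrist_force: [-0.1, 0.1, 0.1]
gripper_width: 0.0857
finger_force: 0.0
```

Emit:
step_arm:
  steps:
    - [-0.2,[0,0,0],0]
    - [-0.2,[0,0,0],0]
    - [-0.2,[0,0,0],0]
    - [-0.2,[0,0,0],0]
    - [-0.2,[0,0,0],0]
    - [-0.2,[0,0,0],0]

```text
clock: 28.5
tcp_pos: [0.5898, 0.292, 0.0002]
tool_rot: [[0.739, 0.674, 0.003], [0.674, -0.739, 0.001], [0.003, 0.001, -1.0]]
wrist_force: [-1.4, -0.6, 6.7]
gripper_width: 0.0536
finger_force: 63.8
```

Emit:
step_arm:
  steps:
    - [-0.2,[0,0,0.03],0]
    - [-0.2,[0,0,0.07],0]
    - [-0.2,[0,0,0.12],0]
    - [-0.2,[0,0,0.17],0]
    - [-0.2,[-0.03,-0.4223,0.2],0.785]
    - [-0.2,[-0.03,-0.4223,0.2],0.785]
    - [-0.2,[-0.03,-0.4223,0.2],0.785]
    - [-0.2,[-0.03,-0.4223,0.2],0.785]
    - [-0.2,[-0.03,-0.4223,0.2],0.785]
    - [-0.2,[-0.03,-0.4223,0.2],0.785]
    - [-0.2,[-0.03,-0.4223,0.2],0.785]
    - [-0.2,[-0.03,-0.4223,0.2],0.785]
    - [-0.2,[-0.03,-0.4223,0.2],0.785]
    - [-0.2,[-0.03,-0.4223,0.2],0.785]
    - [-0.2,[-0.03,-0.4223,0.15],0.785]
    - [-0.2,[-0.03,-0.4223,0.11],0.785]
    - [-0.2,[-0.03,-0.4223,0.11],0.785]
    - [-0.2,[-0.03,-0.4223,0.11],0.785]
    - [-0.2,[-0.03,-0.4223,0.11],0.785]

```text
clock: 30.4
tcp_pos: [0.5606, -0.1312, 0.1107]
tool_rot: [[0.046, 0.999, 0.004], [0.999, -0.046, -0.001], [-0.001, 0.005, -1.0]]
wrist_force: [0.2, 0.2, -2.8]
gripper_width: 0.0533
finger_force: 64.5
```

Emit:
step_arm:
  steps:
    - [-0.2,[-0.001,0.0008,-0.012],0]
    - [-0.2,[-0.001,0.0008,-0.018],0]
    - [-0.2,[-0.001,0.0008,-0.024],0]
    - [-0.2,[-0.001,0.0008,-0.03],0]
    - [-0.2,[-0.001,0.0008,-0.03],0]
    - [-0.2,[-0.001,0.0008,-0.03],0]

```text
clock: 31.0
tcp_pos: [0.5576, -0.1299, 0.0781]
tool_rot: [[0.047, 0.999, -0.0], [0.999, -0.047, -0.0], [-0.0, -0.0, -1.0]]
wrist_force: [-0.3, -0.3, -1.9]
gripper_width: 0.0532
finger_force: 64.7
```

Emit:
step_arm:
  steps:
    - [-0.2,[0.0015,-0.0003,0],0]
    - [-0.2,[0.0015,-0.0003,-0.003],0]
    - [-0.2,[0.0015,-0.0003,-0.006],0]
    - [-0.2,[0.0015,-0.0003,-0.008],0]
    - [-0.2,[0.0015,-0.0003,-0.009],0]
    - [-0.2,[0.0015,-0.0003,-0.009],0]

```text
clock: 31.6
tcp_pos: [0.5595, -0.1303, 0.0721]
tool_rot: [[0.046, 0.999, 0.001], [0.999, -0.046, 0.001], [0.002, 0.001, -1.0]]
wrist_force: [-4.9, 2.9, 13.8]
gripper_width: 0.0534
finger_force: 66.3
```

Emit:
step_arm:
  steps:
    - [1,[0,0,0],0]
    - [1,[0,0,0],0]
    - [1,[0,0,0],0]
    - [1,[0,0,0],0]
    - [1,[0,0,0.04],0]
    - [1,[0,0,0.08],0]
    - [1,[0,0,0.1],0]
    - [1,[0.006,0.1195,0.1],0]
    - [1,[0.006,0.1195,0.1],0]
    - [1,[0.006,0.1195,0.1],0]
    - [1,[0.006,0.1195,0.1],0]
    - [1,[0.006,0.1195,0.1],0]
    - [1,[0.006,0.1195,0.1],0]

```text
clock: 32.9
tcp_pos: [0.5649, -0.0132, 0.1694]
tool_rot: [[0.05, 0.999, 0.0], [0.999, -0.05, -0.002], [-0.002, 0.0, -1.0]]
wrist_force: [-0.4, -0.3, -0.5]
gripper_width: 0.0854
finger_force: 0.0
```

```bash
python3 - <<'E'
from loc import *
o=manip.get_obs();print(o['clock'],o['tcp_pos'].round(4),o['wrist_force'].round(1))
a=snap('top');b=snap('scene')
A=a[170:225,290:370]
B=b[120:200,150:250]
cv2.imwrite('pics/c6.png',np.vstack([cv2.resize(A,(600,300),interpolation=2),cv2.resize(B,(600,300),interpolation=2)])[:,:,::-1])
E
```

```text
32.9 [ 0.5649 -0.0132  0.1694] [-0.4 -0.3 -0.5]
```

View pics/c6.png

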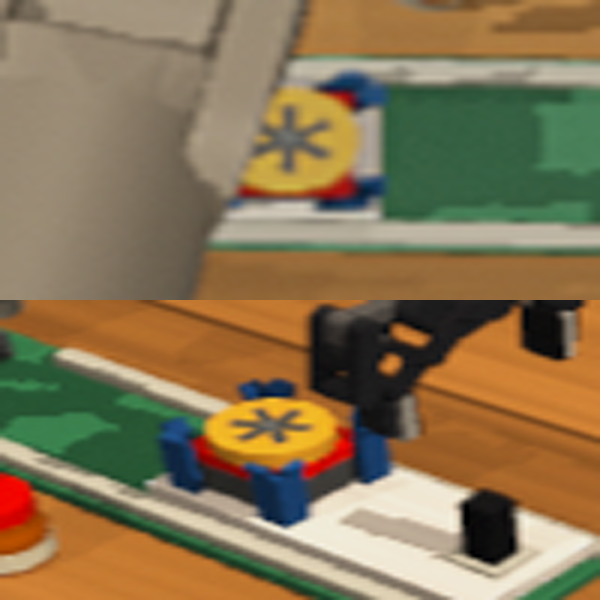

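The stamp is seated flat with its star up. Now I'll pinch the post and slide it home.

Emit:
step_arm:
  steps:
    - [1,[0.0,0.001,-0.04],0.003]
    - [1,[0.0,0.001,-0.08],0.003]
    - [1,[0.0,0.001,-0.107],0.003]
    - [1,[0.0,0.001,-0.107],0.003]
    - [1,[0.0,0.001,-0.107],0.003]
    - [-1,[0.0,0.001,-0.107],0.003]
    - [-1,[0.0,0.001,-0.107],0.003]
    - [-1,[0.0,0.001,-0.107],0.003]
    - [-1,[0.0,0.001,-0.107],0.003]
    - [-1,[0.0,0.001,-0.107],0.003]
    - [-1,[0.0,0.001,-0.107],0.003]

```text
clock: 34.1
tcp_pos: [0.5652, -0.0095, 0.063]
tool_rot: [[0.043, 0.999, 0.0], [0.999, -0.043, 0.001], [0.001, 0.0, -1.0]]
wrist_force: [-2.1, -0.0, 4.8]
gripper_width: 0.0169
finger_force: 60.0
```

Emit:
step_arm:
  steps:
    - [-1,[-0.0005,-0.01,0],0]
    - [-1,[-0.0014,-0.03,0],0]
    - [-1,[-0.0023,-0.05,0],0]
    - [-1,[-0.0032,-0.07,0],0]
    - [-1,[-0.0041,-0.09,0],0]
    - [-1,[-0.005,-0.11,0],0]
    - [-1,[-0.0058,-0.125,0],0]
    - [-1,[-0.006,-0.13,0],0]
    - [-1,[-0.006,-0.13,0],0]

```text
clock: 35.0
tcp_pos: [0.5593, -0.1412, 0.063]
tool_rot: [[0.045, 0.999, 0.001], [0.999, -0.045, -0.001], [-0.001, 0.001, -1.0]]
wrist_force: [-1.4, -1.6, 5.3]
gripper_width: 0.0168
finger_force: 60.2
```

Emit:
step_arm:
  steps:
    - [-1,[-0.0002,-0.005,0],0]
    - [-1,[-0.0005,-0.01,0],0]
    - [-1,[-0.0007,-0.015,0],0]
    - [-1,[-0.0009,-0.02,0],0]
    - [-1,[-0.0011,-0.024,0],0]
    - [-1,[-0.0013,-0.028,0],0]
    - [-1,[-0.0013,-0.028,0],0]
    - [-1,[-0.0013,-0.028,0],0]

```text
clock: 35.8
tcp_pos: [0.5581, -0.1666, 0.063]
tool_rot: [[0.043, 0.999, 0.0], [0.999, -0.043, 0.001], [0.001, 0.0, -1.0]]
wrist_force: [-2.4, 2.3, 7.0]
gripper_width: 0.0167
finger_force: 60.5
```

Emit:
step_arm:
  steps:
    - [-1,[-0.0002,-0.004,0],0]
    - [-1,[-0.0004,-0.008,0],0]
    - [-1,[-0.0005,-0.012,0],0]
    - [-1,[-0.0005,-0.012,0],0]
    - [-1,[-0.0005,-0.012,0],0]

```text
clock: 36.3
tcp_pos: [0.5578, -0.1746, 0.063]
tool_rot: [[0.041, 0.999, -0.001], [0.999, -0.041, 0.007], [0.007, -0.001, -1.0]]
wrist_force: [-3.9, 7.6, 10.5]
gripper_width: 0.0167
finger_force: 60.9
```

Emit:
step_arm:
  steps:
    - [-1,[-0.0002,-0.004,0],0]
    - [-1,[-0.0004,-0.008,0],0]
    - [-1,[-0.0004,-0.008,0],0]
    - [-1,[-0.0004,-0.008,0],0]
    - [-1,[-0.0004,-0.008,0],0]

```text
clock: 36.8
tcp_pos: [0.5577, -0.1744, 0.063]
tool_rot: [[0.036, 0.999, -0.003], [0.999, -0.036, 0.02], [0.019, -0.004, -1.0]]
wrist_force: [-5.2, 18.9, 17.6]
gripper_width: 0.0168
finger_force: 61.9
```

Emit:
step_arm:
  steps:
    - [-1,[0.0003,0.007,0],0]
    - [-1,[0.0003,0.007,0],0]
    - [1,[0.0003,0.007,0],0]
    - [1,[0.0003,0.007,0],0]
    - [1,[0.0003,0.007,0],0]
    - [1,[0.0003,0.007,0.04],0]
    - [1,[0.0003,0.007,0.08],0]
    - [1,[0.0003,0.007,0.12],0]
    - [1,[0.0003,0.2,0.15],0]
    - [1,[0.0003,0.2,0.15],0]
    - [1,[0.0003,0.2,0.15],0]
    - [1,[0.0003,0.2,0.15],0]
    - [1,[0.0003,0.2,0.15],0]
    - [1,[0.0003,0.2,0.15],0]
    - [1,[0.0003,0.2,0.15],0]

```text
clock: 38.3
tcp_pos: [0.5571, 0.0102, 0.2121]
tool_rot: [[0.046, 0.999, -0.0], [0.999, -0.046, -0.002], [-0.002, -0.0, -1.0]]
wrist_force: [-0.4, -0.6, -0.3]
gripper_width: 0.085
finger_force: 0.0
```

```bash
python3 - <<'E'
from loc import *
o=manip.get_obs();print(o['clock'],o['tcp_pos'].round(4),o['wrist_force'].round(1))
b=snap('scene');a=snap('top')
cv2.imwrite('pics/c7.png',np.hstack([cv2.resize(b[70:230,90:250],(500,500),interpolation=2),cv2.resize(a[150:250,270:330],(300,500),interpolation=2)])[:,:,::-1])
for n,I in(('top',a),('scene',b)):
    for q in comps(masks(I)['black']):
        p=ray(n,*q[0],.062)
        if abs(p[0]-.558)<.03 and -.25<p[1]<-.1: print(n,q[0],q[1],p)
E
```

```text
38.3 [0.5571 0.0102 0.2121] [-0.4 -0.6 -0.3]
top [342.3 196.4] 40 [ 0.5564278 -0.1758903  0.062    ]
scene [182.7 152.1] 123 [ 0.55804183 -0.17504115  0.062     ]
```

View pics/c7.png

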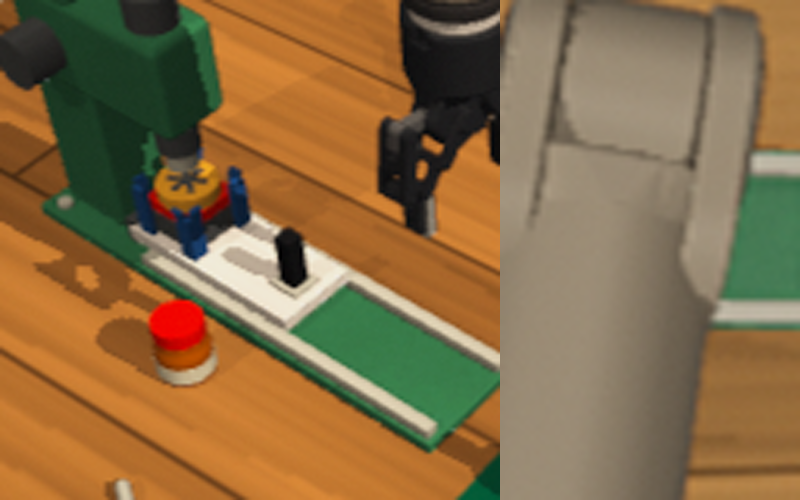

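The loaded shuttle is home under the ram, with the post at about y = -0.175. The jar stands in place and the arm is clear.

```bash
python3 -c "
from cell import manip
print(manip.close_job())"
```

```text
the job is handed in; nothing more can be done
None
```

I stacked the block, the spacer and the stamp (star up) in the pocket, pushed the loaded shuttle against its stop, let go and handed the job in at about 38 s; no verdict came back.

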